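Close the leak-test chamber: finish tightening the lid crisscross in two passes

TASK

Finish tightening the four wing screws on the larger round chamber's lid, clockwise and crisscross: one opposite pair is already half way (wings at 45 degrees to the radius), the other pair is still loose (wings pointing at the lid's centre). First turn each of the two loose screws only half way, to 45 degrees, so that all four are half way; then, in a second pass, turn the screws home against their stops so that the wings lie along the rim, doing both screws of one opposite pair before turning the other pair.

Things in the scene. Friction and masses are not known exactly. Their poses are not given: they have to be found in the camera images.
- chamber: round aluminium chamber, fixed; pot 156 mm, flange and lid 190 mm across, flat lid top at 75 mm with a flush window and ticks for the wings. Origin: centre of the underside, z up. Seen from above the screws stand at +x (a), +y (b), -x (c), -y (d); a and c are the pair already half way, b and d are loose. A brass pipe stub below the lid, between +x and +y, reaches 122 mm from the centre.
- screw_a (a joint): wing screw a, upright, 65 mm from the chamber's centre on its +x axis: black flat wing 40 mm long, 10 mm thick, from 83 to 109 mm above the bench, over a steel collar 22 mm across. Value = angle clockwise from above: 0 loose (wing points at the lid's centre), 0.785 half way, 1.571 home at a hard stop (wing along the rim). Friction 0.1 N m holds it; it stays at its height.
- screw_b (a joint): wing screw b, upright, 65 mm from the chamber's centre on its +y axis: black flat wing 40 mm long, 10 mm thick, from 83 to 109 mm above the bench, over a steel collar 22 mm across. Value = angle clockwise from above: 0 loose (wing points at the lid's centre), 0.785 half way, 1.571 home at a hard stop (wing along the rim). Friction 0.1 N m holds it; it stays at its height.
- screw_c (a joint): wing screw c, upright, 65 mm from the chamber's centre on its -x axis: black flat wing 40 mm long, 10 mm thick, from 83 to 109 mm above the bench, over a steel collar 22 mm across. Value = angle clockwise from above: 0 loose (wing points at the lid's centre), 0.785 half way, 1.571 home at a hard stop (wing along the rim). Friction 0.1 N m holds it; it stays at its height.
- screw_d (a joint): wing screw d, upright, 65 mm from the chamber's centre on its -y axis: black flat wing 40 mm long, 10 mm thick, from 83 to 109 mm above the bench, over a steel collar 22 mm across. Value = angle clockwise from above: 0 loose (wing points at the lid's centre), 0.785 half way, 1.571 home at a hard stop (wing along the rim). Friction 0.1 N m holds it; it stays at its height.
There are look-alikes about, which are no part of the job. What is shaped like the chamber but brown or red is not meant.

How it is judged:
On the way, in this order (a step that is already met when the one before it is completed fails the run):
1. all four screws stand half way (28 to 62 degrees) (value of joint screw_a between 0.49 and 1.08 rad and value of joint screw_c between 0.49 and 1.08 rad and value of joint screw_b between 0.49 and 1.08 rad and value of joint screw_d between 0.49 and 1.08 rad), for 0.2 s.
2. one opposite pair is home (past 78 degrees) while the other pair is still half way (28 to 62 degrees) (((value of joint screw_a above 1.36 rad and value of joint screw_c above 1.36 rad and value of joint screw_b between 0.49 and 1.08 rad and value of joint screw_d between 0.49 and 1.08 rad) or (value of joint screw_b above 1.36 rad and value of joint screw_d above 1.36 rad and value of joint screw_a between 0.49 and 1.08 rad and value of joint screw_c between 0.49 and 1.08 rad))), for 0.2 s.
At the end, for the whole second after the job is handed in: all four wing screws are home: turned past 78 degrees (the stop is at 90), at rest (value of joint each of screw_a, screw_c, screw_b, screw_d above 1.36 rad and velocity of joint screw_a between -0.05 and 0.05 rad/s and velocity of joint screw_c between -0.05 and 0.05 rad/s and velocity of joint screw_b between -0.05 and 0.05 rad/s and velocity of joint screw_d between -0.05 and 0.05 rad/s); the robot touches nothing.
It fails at once if one loose screw is driven home before its opposite is half way ((value of joint screw_b above 1.36 rad and value of joint screw_d below 0.49 rad) or (value of joint screw_d above 1.36 rad and value of joint screw_b below 0.49 rad)).
It also fails if it takes over 72 s, if anything falls off the work surface, if the arm or the gripper's body presses on something with over 40 N, if the wrist force passes 120 N, or if a joint passes its speed limit or range.

ROBOT

A 6-joint arm with a two-finger parallel gripper is mounted at the origin on the work surface. World frame = base frame: x ahead of the robot, y to its left, z up, the work surface at z = 0. Lengths are in m, angles in rad, forces in N, time in s.
With the tool pointing down it reaches from about 0.275 to 0.75 m from the base axis. Payload 10.2 kg.
Tool frame: the origin (TCP) lies at the very end of the fingers, on their centre line; the grasp point (between the pads) lies behind it (manip.hold_point_z is the z of the grasp point in the tool frame, in m); z points along the fingers, y is the line along which they close (so a half turn about z gives the same grasp; the last joint's range is limited). The gripper opens to 88 mm and grips with 3 to 60 N. Pads are 18 mm wide; open, the fingers measure 123 mm over their backs; the gripper's body (75 mm by 187 mm) begins 45 mm behind the grasp point.
Start: joints at [1.044, 0.313, 1.498, -0, 1.331, -0.223], TCP at [0.157, 0.501, 0.239] pointing down, gripper open.
Joint ranges: [-2.94, 2.94], [-0.97, 2.17], [0.19, 2.56], [-1.23, 4.37], [0.02, 3.11], [-2.88, 2.88]. Speed limits (rad/s): [2.39, 2.39, 3.01, 3.14, 3.14, 3.14].

INTERFACE

Orientations are given as a unit quaternion [w, x, y, z].
In Python, from station import manip gives the robot as it stands. The module is installed in compiled form; this text tells all that it offers.
- The arm moves only by the tool drive_tool, never from a script. Its argument "increments" is a list of rows, each a list of 2 entries, a list of its own where there are three numbers: the shift along the tool's x, y, z in units of 80 mm (1.0 is 80 mm), then the turn, a rotation vector about the tool's x, y, z in units of 45 degrees (1.0 is 45 degrees). A call has 1 to 12 rows; each row shifts and turns the commanded pose from where the row before left it, along the tool's axes as they then stand; what a row does not reach is not made up. A row lasts 1/8 s, in which the tool goes at most 62.5 mm and 10.7 degrees, less where a joint would pass 70% of its speed; a pose out of reach is approached as far as the arm can. A call with a number of a shift or a turn outside -1 to 1 is refused whole. A call with a gripper value outside its range is refused whole. "fingers" is the closure in counts, from 0 (fully open) to 255 (shut), set as the call begins (left out, the last holds). The fingers move at their own pace and stop on an object; the grip force is fixed at half the most. Time passes only in rows, so rows that do not move let the fingers close. It gives the time, the measured TCP pose, the force, the opening and the grip force at its end, in the units of the state.
- manip.sense(): the state, without advancing time (a new reading comes with each control period).
- manip.grab_frame(name): name is "side" or "top"; returns a dict with "color" (420x560x3 uint8, red, green, blue), "range_z" (420x560 float32, m along the optical axis (not along the pixel's ray), 0 where there is no reading), "vertical_fov" (degrees; the focal length in pixels is half the picture's height over the tangent of half this angle, whatever the lens; pixels are square), "cx", "cy" (the principal point, pixels), "R" (3x3) and "t" (3): a world point X has camera coordinates R X + t. Camera axes: x right, y down, z forward; pixel columns grow to the right and rows downward; lengths in m; the calibration is good to about 2 mm. A picture is of the moment at which its call begins.
- manip.close_job(): hands the job in; it is judged then, once.
Trained networks look in the newest picture that a camera, given by its name, has taken for a name from the list of things; names that differ only in an ending like _2 or _b are one class to them, and where a whole thing is asked for, a point or a joint stands for the part that bears it (a point fixed in the world has none). Each returns a list of dicts, best first, with "score" (0 to 1); they miss things now and then, are a little off and sometimes report something else, mostly with a low value. They report only what shows in the picture. A call takes as long as a camera call. They do not tell look-alikes from the thing itself.
- manip.silhouettes(camera, target): "region" (420x560 bool, what is visible of it) and "position" ([column, row] in pixels, amid what is visible of it).
- manip.mark_of(camera, target): "position" ([column, row] in pixels: a listed point, or the origin of a listed thing).
The state is a dict: "time_s": time; "joint_pos": joint angles; "dq": joint speeds; "joint_torque": joint torques, N m; "tool_pos": TCP position; "ee_rot": TCP orientation; "force": force on the tool from outside, world axes, zero at the start; "torque": the same for the moment, N m; "gripper_width": opening from 0.0 (shut) to 1.0 (fully open); "grasp_force": force on a finger pad.
Only numpy, scipy, OpenCV 4.12 (cv2) and the standard library are available. Lean on these libraries where they do the work, as an engineer would, in place of code of your own. Each camera call takes 0.05 s, during which the arm holds its last target. There are 200 camera calls.

## Working session

There is one attempt and no reset: what is moved stays moved. The work goes in short steps, Python scripts to look and compute and a tool call to move; the robot and the scene stay as the last step left them, time stands still between calls to the robot, and variables do not carry over. Pictures are saved under pics/ and viewed, at most 10 in all, crops included, and the job is handed in when it is done.

Besides the shell and the picture viewer there is one more tool, called after "Request:" as name([rows], argument=value, ...), one row to a line, values as JSON. drive_tool: Moves the arm, as the interface text tells. Shifts and turns lie within -1 to 1; 1 stands for 80 mm of shift or 45 degrees of turn. Its arguments: {"type":"object","properties":{"increments":{"type":"array"},"fingers":{"type":"number"}},"required":["increments"]}

```bash
mkdir -p pics
cat > h.py <<'E'
import numpy as np, cv2
from station import manip
def K(f): return f["color"].shape[0]/2/np.tan(np.radians(f["vertical_fov"])/2)
def world(f,u,v,z=None):
    k=K(f); R=np.array(f["R"]); t=np.array(f["t"])
    r=R.T@np.array([(u-f["cx"])/k,(v-f["cy"])/k,1.0]); c=-R.T@t
    s=f["range_z"][int(round(v)),int(round(u))] if z is None else (z-c[2])/r[2]
    return c+s*r
def pix(f,X):
    p=np.array(f["R"])@X+np.array(f["t"]); return p[:2]/p[2]*K(f)+[f["cx"],f["cy"]]
E
python3 - <<'E'
from h import *
print(manip.hold_point_z, manip.sense())
for c in("top","side"):
    f=manip.grab_frame(c); cv2.imwrite(f"pics/{c}0.png",f["color"][:,:,::-1])
    print(c,-np.array(f["R"]).T@f["t"])
    for n in("chamber","screw_a"):
        for d in manip.silhouettes(c,n): print(n,d["score"],d["position"],d["region"].sum(),world(f,*d["position"]))
    for d in manip.mark_of(c,"chamber"): print("mark",d, world(f,*d["position"],z=0))
E
```

```text
-0.0187 {'time_s': 0.0, 'joint_pos': array([ 1.04361275e+00,  3.13431184e-01,  1.49847016e+00, -9.91487961e-06,
        1.33102063e+00, -2.23396508e-01]), 'dq': array([-1.97209449e-03, -1.06031995e-04,  1.66220206e-05,  3.77549687e-04,
       -1.83288385e-03, -1.45446036e-04]), 'joint_torque': array([-1.77684615e-03, -4.02205753e+01, -2.52267641e+01,  6.94513810e-02,
        3.53094656e-02, -7.45046896e-05]), 'tool_pos': array([0.15692133, 0.50072088, 0.23815826]), 'ee_rot': array([-2.39147109e-04,  1.51308935e-01,  9.88486299e-01, -6.20167332e-04]), 'force': array([-0.76944284, -0.14122459,  0.51390804]), 'torque': array([0.02137618, 0.01627888, 0.02747712]), 'grasp_force': 0.0, 'gripper_width': 0.9994831641282865}
top [ 0.38693139 -0.18467716  1.32909015]
chamber 0.96 [421.6, 250.7] 3496 [ 0.38248836 -0.60910472  0.07783941]
chamber 0.83 [146.7, 139.5] 3355 [0.71873498 0.18340156 0.07446977]
chamber 0.82 [237.4, 189.0] 3376 [ 0.56803805 -0.08192087  0.079098  ]
chamber 0.74 [139.0, 223.1] 3524 [0.47337565 0.20171214 0.07493367]
screw_a 0.65 [413.1, 272.0] 69 [ 0.32395211 -0.5718567
[... 2285 characters left out ...]
6 [193.1, 219.6] 115 [ 0.2601632  -0.20758142  0.0975035 ]
screw_a 0.44 [306.5, 293.5] 138 [ 0.41208993 -0.56376744  0.10955739]
screw_a 0.42 [313.1, 120.3] 59 [0.77460542 0.13653674 0.10617047]
screw_a 0.41 [299.3, 111.7] 40 [0.75857504 0.21240291 0.10627966]
mark {'position': [224.9, 157.0], 'score': 0.95} [0.47415191 0.19919959 0.        ]
mark {'position': [217.1, 252.0], 'score': 0.88} [ 3.04630586e-01 -2.45453610e-01 -1.11022302e-16]
mark {'position': [300.4, 347.1], 'score': 0.82} [ 0.37848073 -0.60963979  0.        ]
mark {'position': [285.6, 191.4], 'score': 0.81} [ 0.58300762 -0.06718766  0.        ]
mark {'position': [294.8, 142.8], 'score': 0.8} [0.73224801 0.1893424  0.        ]
```

View pics/top0.png

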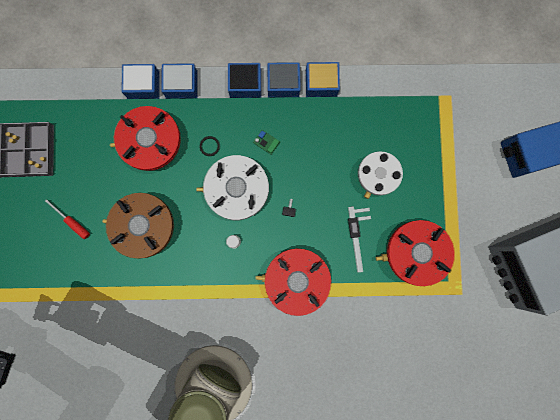

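View pics/side0.png

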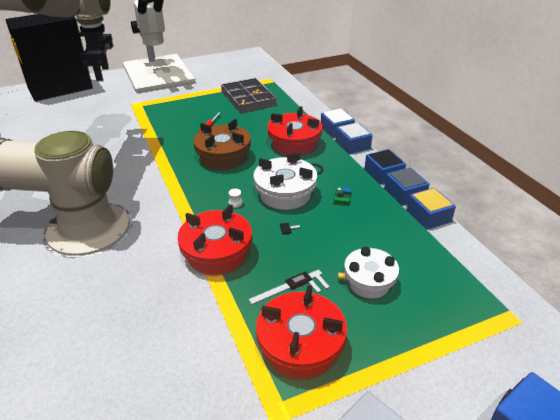

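The top picture shows the large white chamber at (236,188), with its pipe stub at (200,189), so its yaw is about 45°. The small white one at (381,173) and the red and brown ones are look-alikes. Next I measure the lid and wings.

```bash
cat >> h.py <<'E'
def wings(f,c,tag=None):
    """rectified top view at z=0.107, 0.5mm/px; wing blobs near lid: angle, centre"""
    g=np.stack(np.meshgrid(np.arange(-120,120,.5)/1000,np.arange(-120,120,.5)/1000),-1)
    X=np.concatenate([np.broadcast_to(c[0]-g[...,1:2],g.shape[:2]+(1,)),c[1]-g[...,0:1],np.full(g.shape[:2]+(1,),.109)],-1)
    p=X@np.array(f["R"]).T+np.array(f["t"]); k=K(f)
    m=(p[...,:2]/p[...,2:]*k+[f["cx"],f["cy"]]).astype(np.float32)
    im=cv2.remap(f["color"],m[...,0],m[...,1],cv2.INTER_CUBIC)
    if tag: cv2.imwrite(f"pics/{tag}.png",im[:,:,::-1])
    return im
def toppts(f,c,r=.12):
    k=K(f); v,u=np.mgrid[0:420,0:560]; d=f["range_z"]
    P=np.stack([(u-f["cx"])/k*d,(v-f["cy"])/k*d,d],-1)-np.array(f["t"]); P=P@np.array(f["R"])
    return P[(d>0)&(np.hypot(P[...,0]-c[0],P[...,1]-c[1])<r)]
E
python3 - <<'E'
from h import *
f=manip.grab_frame("top")
c=np.array([.58,-.072])
from scipy.optimize import least_squares
P=toppts(f,c)
L=P[(P[:,2]>.066)&(P[:,2]<.082)]
h=cv2.convexHull(L[:,:2].astype(np.float32))[:,0]
q=least_squares(lambda q:np.hypot(*(h-q[:2]).T)-q[2],[*c,.095],loss="soft_l1",f_scale=.002).x; print("lid",q)
print("medz",np.median(L[:,2]))
W=P[(P[:,2]>.1)&(P[:,2]<.125)]
a=np.degrees(np.arctan2(*(W[:,:2]-q[:2]).T[::-1]))%360
for k in range(4):
    w=W[(a//90)==k][:,:2]; m=w.mean(0); _,s,V=np.linalg.svd(w-m); d=m-q[:2]
    print(k,len(w),m,"r",np.hypot(*d),"az",np.degrees(np.arctan2(d[1],d[0])),"wing",np.degrees(np.arctan2(V[0,1],V[0,0]))%180,s)
for cc in ("top","side"):
    f2=f if cc=="top" else manip.grab_frame(cc)
    for d in manip.silhouettes(cc,"screw_a"):
        X=world(f2,*d["position"],z=.1)
        if np.hypot(*(X[:2]-q[:2]))<.1: print(cc,d["score"],X, np.hypot(*(X[:2]-q[:2])),np.degrees(np.arctan2(*(X[:2]-q[:2])[::-1])))
wings(f,q[:2],"rect0")
E
```

```text
lid [ 0.57525044 -0.07721429  0.09426732]
medz 0.07555941262469032
0 55 [ 0.62168427 -0.03272077] r 0.0643099775692084 az 43.77753942401405 wing 173.82773057562758 [0.08345059 0.02256047]
1 57 [ 0.52958513 -0.03077219] r 0.06513209194763216 az 134.51680800816544 wing 131.4773160304124 [0.08576767 0.02409173]
2 53 [ 0.52779939 -0.12256003] r 0.06563412200784159 az -136.29966263251865 wing 172.9945035441723 [0.08549523 0.02184795]
3 53 [ 0.62012944 -0.12441014] r 0.06512736140338053 az -46.441410750735564 wing 131.59547860794578 [0.08419228 0.0217793 ]
top 0.57 [ 0.53329285 -0.03355055  0.1       ] 0.06055544104421208 133.85844176931602
top 0.54 [ 0.62105864 -0.12510389  0.1       ] 0.06627070216814987 -46.27255935733931
top 0.52 [ 0.52524318 -0.12199844  0.1       ] 0.06712932898759935 -138.15386542297438
side 0.59 [ 0.60648448 -0.05085139  0.1       ] 0.04087257532948717 40.165823265653835
side 0.49 [ 0.51823295 -0.15120235  0.1       ] 0.09340892465581434 -127.61895571512015
side 0.45 [ 0.53341748 -0.04236765  0.1       ] 0.05444524258529869 140.20587913962788
```

View pics/rect0.png

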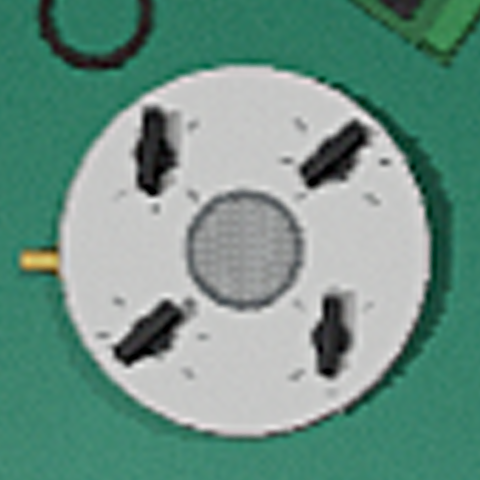

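The rectified view (0.5 mm/px) puts the screws 65 mm from the centre at azimuths of about 44°, 134°, 224° and 314°. The stub is at 90°, which fits yaw ≈ 44°. The a and c wings are half way, and b (lower left) and d (upper right) are radial. I'm moving above b now.

Request:
drive_tool([
  [[-0.53,-0.41,0],[0,0,0]],
  [[-0.53,-0.41,0],[0,0,0]],
  [[-0.53,-0.41,0],[0,0,0]],
  [[-0.53,-0.41,0],[0,0,0]],
  [[-0.53,-0.41,0],[0,0,0]],
  [[-0.53,-0.41,0],[0,0,0]],
  [[-0.53,-0.41,0],[0,0,0]],
  [[-0.53,-0.41,0],[0,0,0]],
  [[-0.53,-0.41,0],[0,0,0]],
  [[-0.53,-0.41,0],[0,0,0]],
  [[-0.53,-0.41,0],[0,0,0]],
  [[-0.53,-0.41,0],[0,0,0]],
], fingers=120)

```text
time_s: 2.1
tool_pos: [0.5257, -0.0285, 0.2388]
ee_rot: [0.0, 0.151, 0.988, 0.0]
force: [1.0, 0.8, 1.1]
gripper_width: 0.529
grasp_force: 0.0
```

Request:
drive_tool([
  [[0,0,0],[0,0,0.22]],
  [[0,0,0],[0,0,0.23]],
  [[0,0,0],[0,0,0.22]],
  [[0,0,0],[0,0,0]],
])

```text
time_s: 2.6
tool_pos: [0.5248, -0.0268, 0.2387]
ee_rot: [0.0, 0.402, 0.915, -0.0]
force: [0.3, 0.2, 0.4]
gripper_width: 0.529
grasp_force: 0.0
```

```bash
cat >> h.py <<'E'
from scipy.spatial.transform import Rotation as Ro
C=np.array([.5748,-.0776]); YAW=43.7
S={n:C+.065*np.array([np.cos(np.radians(YAW+o)),np.sin(np.radians(YAW+o))]) for n,o in zip("abcd",(0,90,180,270))}
def go(n,z,az):
    s=manip.sense(); R=Ro.from_quat(np.roll(s["ee_rot"],-1)); M=R.as_matrix()
    cur=np.degrees(np.arctan2(M[1,0],M[0,0])); t=(cur-az+90)%180-90
    d=M.T@(np.array([*S[n],z])-s["tool_pos"])
    print(round(s["time_s"],2),"pos",s["tool_pos"].round(4),"xaz",cur.round(1),"tilt",M[:,2].round(3),"| to",n,"shift",(d/.08).round(2),"turn",round(t/45,2),"w",round(s["gripper_width"],2),"F",np.round(s["force"],1),"j6",s["joint_pos"][5].round(2))
E
python3 -c "
from h import *
print(S);go('b',.087,132)"
```

```text
{'a': array([ 0.62179286, -0.03269264]), 'b': array([ 0.52989264, -0.03060714]), 'c': array([ 0.52780714, -0.12250736]), 'd': array([ 0.61970736, -0.12459286])}
2.6 pos [ 0.5248 -0.0268  0.2387] xaz 132.5 tilt [ 0. -0. -1.] | to b shift [-0.08  0.01  1.9 ] turn 0.01 w 0.53 F [0.3 0.2 0.4] j6 -1.02
```

Request:
drive_tool([
  [[-0.08,0.01,0.4],[0,0,0]],
  [[0,0,0.5],[0,0,0]],
  [[0,0,0.5],[0,0,0]],
  [[0,0,0.4],[0,0,0]],
  [[0,0,0.1],[0,0,0]],
  [[0,0,0],[0,0,0]],
])

```text
time_s: 3.35
tool_pos: [0.5301, -0.0311, 0.0873]
ee_rot: [0.0, 0.402, 0.915, 0.0]
force: [0.3, -0.1, 0.2]
gripper_width: 0.53
grasp_force: 0.0
```

Request:
drive_tool([
  [[0,0,0],[0,0,0]],
  [[0,0,0],[0,0,0]],
  [[0,0,0],[0,0,0]],
  [[0,0,0],[0,0,0]],
  [[0,0,0],[0,0,0]],
  [[0,0,0],[0,0,0]],
], fingers=255)

```text
time_s: 4.1
tool_pos: [0.5316, -0.0297, 0.0876]
ee_rot: [0.002, 0.403, 0.915, 0.002]
force: [10.5, 10.2, -1.9]
gripper_width: 0.201
grasp_force: 30.0
```

```bash
python3 -c "
from h import *
go('b',.087,132);f=manip.grab_frame('side');cv2.imwrite('pics/s1.png',cv2.resize(f['color'][90:240,200:400,::-1],None,fx=4,fy=4))"
```

```text
4.1 pos [ 0.5316 -0.0297  0.0876] xaz 132.4 tilt [ 0.006  0.002 -1.   ] | to b shift [ 0.01 -0.02  0.01] turn 0.01 w 0.2 F [10.5 10.2 -1.9] j6 -1.02
```

View pics/s1.png

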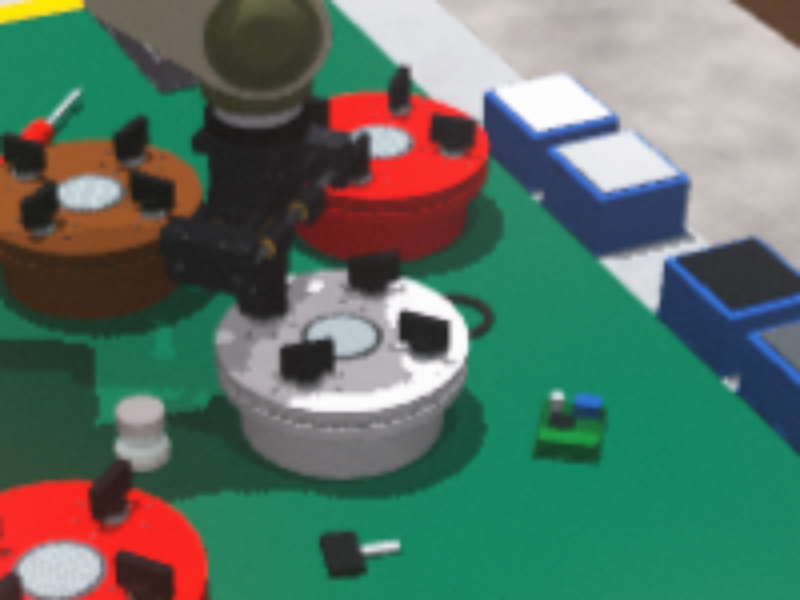

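Width is 17.6 mm, so the pads sit on the wing's thicker middle (hub). Grip is 30 N. I'll re-centre 2 mm, turn 45° and check.

Request:
drive_tool([
  [[0,0.03,0],[0,0,0]],
  [[0,0,0],[0,0,0.2]],
  [[0,0,0],[0,0,0.2]],
  [[0,0,0],[0,0,0.2]],
  [[0,0,0],[0,0,0.2]],
  [[0,0,0],[0,0,0.2]],
  [[0,0,0],[0,0,0]],
  [[0,0,0],[0,0,0]],
])

```text
time_s: 5.15
tool_pos: [0.531, -0.0298, 0.0874]
ee_rot: [-0.0, 0.723, 0.691, -0.001]
force: [-5.0, -1.9, 8.0]
gripper_width: 0.2
grasp_force: 30.0
```

```bash
python3 -c "
from h import *
go('b',.087,87);print(manip.sense()['torque'])"
```

```text
5.15 pos [ 0.531  -0.0298  0.0874] xaz 87.5 tilt [-0.001 -0.001 -1.   ] | to b shift [-0.01 -0.01  0.01] turn 0.01 w 0.2 F [-5.  -1.9  8. ] j6 -0.23
[-0.45686651  1.02759885  0.03381031]
```

Request:
drive_tool([
  [[0,0,0],[0,0,0]],
  [[0,0,0],[0,0,0]],
  [[0,0,0],[0,0,0]],
  [[0,0,-0.5],[0,0,0]],
  [[0,0,-0.5],[0,0,0]],
  [[-0.37,0.39,0],[0,0,0]],
  [[-0.37,0.39,0],[0,0,0]],
  [[-0.38,0.39,0],[0,0,0]],
  [[0,0,0],[0,0,-0.2]],
  [[0,0,0],[0,0,-0.2]],
  [[0,0,0],[0,0,-0.2]],
  [[0,0,0],[0,0,-0.2]],
], fingers=120)

```text
time_s: 6.65
tool_pos: [0.621, -0.123, 0.1665]
ee_rot: [-0.0, 0.471, 0.882, -0.0]
force: [1.0, 0.3, 0.2]
gripper_width: 0.531
grasp_force: 0.0
```

Request:
drive_tool([
  [[0,0,0],[0,0,-0.2]],
  [[0,0,0],[0,0,0]],
])

```text
time_s: 6.9
tool_pos: [0.621, -0.123, 0.1665]
ee_rot: [-0.0, 0.404, 0.915, 0.0]
force: [0.1, -0.6, 0.6]
gripper_width: 0.529
grasp_force: 0.0
```

```bash
sed -i 's/C=np.array(\[.5748,-.0776\])/C=np.array([.5760,-.0766])/' h.py
cat >> h.py <<'E'
def look():
    f=manip.grab_frame("top"); P=toppts(f,C); W=P[(P[:,2]>.1)&(P[:,2]<.125)]
    for n,o in zip("abcd",(0,90,180,270)):
        w=W[np.hypot(*(W[:,:2]-S[n]).T)<.026][:,:2]
        if len(w)<30: print(n,"hidden",len(w)); continue
        m=w.mean(0); _,s,V=np.linalg.svd(w-m); print(n,len(w),"val",round((YAW+o-np.degrees(np.arctan2(V[0,1],V[0,0]))+45)%180-45,1),"off",((m-S[n])*1e3).round(1))
E
python3 -c "
from h import *
go('d',.087,132);look()"
```

```text
6.9 pos [ 0.621  -0.123   0.1665] xaz 132.4 tilt [-0.  0. -1.] | to d shift [-0.   -0.01  0.99] turn 0.01 w 0.53 F [ 0.1 -0.6  0.6] j6 -1.12
a hidden 11
b hidden 0
c hidden 26
d hidden 2
```

Request:
drive_tool([
  [[0,-0.01,0.4],[0,0,0]],
  [[0,0,0.4],[0,0,0]],
  [[0,0,0.19],[0,0,0]],
  [[0,0,0],[0,0,0]],
])

```text
time_s: 7.45
tool_pos: [0.6202, -0.1235, 0.0871]
ee_rot: [-0.001, 0.404, 0.915, -0.0]
force: [0.4, 0.1, 0.1]
gripper_width: 0.526
grasp_force: 0.0
```

Request:
drive_tool([
  [[0,0,0],[0,0,0]],
  [[0,0,0],[0,0,0]],
  [[0,0,0],[0,0,0]],
  [[0,0,0],[0,0,0]],
  [[0,0,0],[0,0,0]],
  [[0,0,0],[0,0,0]],
], fingers=255)

```text
time_s: 8.2
tool_pos: [0.6217, -0.1229, 0.0884]
ee_rot: [0.002, 0.403, 0.915, 0.001]
force: [5.7, 4.5, -0.2]
gripper_width: 0.195
grasp_force: 30.0
```

Request:
drive_tool([
  [[0,0,0],[0,0,0.2]],
  [[0,0,0],[0,0,0.2]],
  [[0,0,0],[0,0,0.2]],
  [[0,0,0],[0,0,0.2]],
  [[0,0,0],[0,0,0.2]],
  [[0,0,0],[0,0,0]],
  [[0,0,0],[0,0,0]],
])

```text
time_s: 9.07
tool_pos: [0.6211, -0.1232, 0.0883]
ee_rot: [0.001, 0.721, 0.692, 0.001]
force: [2.9, 4.8, 4.4]
gripper_width: 0.193
grasp_force: 30.0
```

```bash
python3 -c "
from h import *
go('d',.087,87)"
```

```text
9.07 pos [ 0.6211 -0.1232  0.0883] xaz 87.6 tilt [ 0.002  0.    -1.   ] | to d shift [-0.01 -0.    0.02] turn 0.01 w 0.19 F [2.9 4.8 4.4] j6 -0.34
```

Request:
drive_tool([
  [[0,0,0],[0,0,0]],
  [[0,0,0],[0,0,0]],
  [[0,0,0],[0,0,0]],
  [[0,0,-0.5],[0,0,0]],
  [[0,0,-0.5],[0,0,0]],
  [[0.7,0,0],[0,0,0]],
  [[0.7,0,0],[0,0,0]],
  [[0.7,0,0],[0,0,0]],
  [[0.7,0,0],[0,0,0]],
  [[0.7,0,0],[0,0,0]],
  [[0,0,0],[0,0,0]],
], fingers=120)

```text
time_s: 10.45
tool_pos: [0.6323, 0.1596, 0.1672]
ee_rot: [-0.0, 0.721, 0.693, -0.0]
force: [0.2, -0.0, 0.0]
gripper_width: 0.525
grasp_force: 0.0
```

```bash
python3 -c "
from h import *
look();go('c',.167,174);wings(manip.grab_frame('top'),C,'rect1')"
```

```text
a 54 val 49.2 off [-2.1 -0.7]
b 51 val 46.6 off [-1.8 -2.6]
c 52 val 50.2 off [-1.3 -1. ]
d 53 val 45.7 off [-1.6 -1.4]
10.5 pos [0.6326 0.1574 0.1672] xaz 87.6 tilt [-0. -0. -1.] | to c shift [-3.54 -1.15  0.  ] turn -1.92 w 0.53 F [-0.4 -0.5 -0.7] j6 0.11
```

View pics/rect1.png

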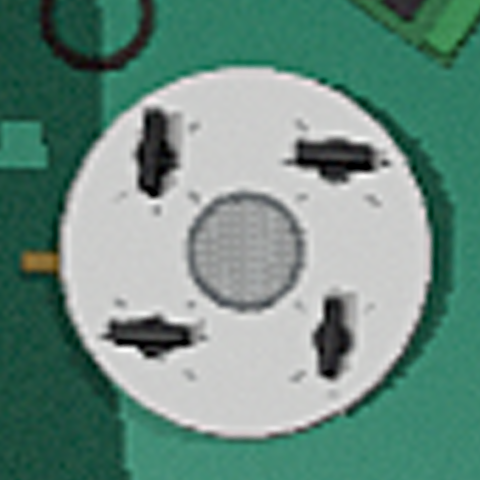

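The rectified view shows all four wings half way (about 46–50°): a and c upright in the image, b and d horizontal. Next I take b home, then d.

Request:
drive_tool([
  [[-0.48,-0.23,0],[0,0,0]],
  [[-0.48,-0.23,0],[0,0,0]],
  [[-0.48,-0.23,0],[0,0,0]],
  [[-0.48,-0.24,0],[0,0,0]],
  [[-0.47,-0.24,0],[0,0,0]],
  [[0,0,0],[0,0,0]],
  [[0,0,0],[0,0,0]],
])

```text
time_s: 11.42
tool_pos: [0.531, -0.0313, 0.1677]
ee_rot: [0.0, 0.723, 0.691, 0.0]
force: [0.0, 0.9, -1.1]
gripper_width: 0.528
grasp_force: 0.0
```

```bash
python3 -c "
from h import *
go('b',.087,87)"
```

```text
11.43 pos [ 0.531  -0.0313  0.1677] xaz 87.4 tilt [ 0. -0. -1.] | to b shift [ 0.02 -0.    1.01] turn 0.01 w 0.53 F [ 0.   0.9 -1.1] j6 -0.23
```

Request:
drive_tool([
  [[0.02,0,0.4],[0,0,0]],
  [[0,0,0.4],[0,0,0]],
  [[0,0,0.2],[0,0,0]],
  [[0,0,0],[0,0,0]],
])

```text
time_s: 11.92
tool_pos: [0.5309, -0.0288, 0.087]
ee_rot: [-0.001, 0.723, 0.691, -0.0]
force: [0.3, -0.2, 0.2]
gripper_width: 0.531
grasp_force: 0.0
```

Request:
drive_tool([
  [[0,0,0],[0,0,0]],
  [[0,0,0],[0,0,0]],
  [[0,0,0],[0,0,0]],
  [[0,0,0],[0,0,0]],
  [[0,0,0],[0,0,0]],
  [[0,0,0],[0,0,0]],
], fingers=255)

```text
time_s: 12.68
tool_pos: [0.5309, -0.0292, 0.088]
ee_rot: [0.0, 0.723, 0.691, -0.0]
force: [-2.8, 0.2, 5.4]
gripper_width: 0.199
grasp_force: 30.0
```

Request:
drive_tool([
  [[0,0,0],[0,0,0.2]],
  [[0,0,0],[0,0,0.2]],
  [[0,0,0],[0,0,0.2]],
  [[0,0,0],[0,0,0.2]],
  [[0,0,0],[0,0,0.18]],
  [[0,0,0],[0,0,0]],
  [[0,0,0],[0,0,0]],
])

```text
time_s: 13.55
tool_pos: [0.5305, -0.029, 0.088]
ee_rot: [-0.0, 0.929, 0.369, -0.0]
force: [-5.1, 0.8, 7.7]
gripper_width: 0.193
grasp_force: 30.0
```

```bash
python3 -c "
from h import *
go('b',.087,43.7);print(manip.sense()['torque'])"
```

```text
13.55 pos [ 0.5305 -0.029   0.088 ] xaz 43.4 tilt [-0.001  0.    -1.   ] | to b shift [-0.    0.01  0.01] turn -0.01 w 0.19 F [-5.1  0.8  7.7] j6 0.54
[ 0.07109452  0.96906875 -0.00596359]
```

Request:
drive_tool([
  [[0,0,0],[0,0,0]],
  [[0,0,0],[0,0,0]],
  [[0,0,0],[0,0,0]],
  [[0,0,-0.5],[0,0,0]],
  [[0,0,-0.5],[0,0,0]],
  [[0.01,0.55,0],[0,0,0]],
  [[0,0.54,0],[0,0,0]],
  [[0,0.54,0],[0,0,0]],
  [[0,0,0],[0,0,-0.2]],
  [[0,0,0],[0,0,-0.2]],
  [[0,0,0],[0,0,-0.2]],
  [[0,0,0],[0,0,-0.2]],
], fingers=120)

```text
time_s: 15.05
tool_pos: [0.6211, -0.1234, 0.1673]
ee_rot: [-0.0, 0.768, 0.64, -0.0]
force: [0.3, 0.2, 0.6]
gripper_width: 0.529
grasp_force: 0.0
```

Request:
drive_tool([
  [[0,0,0],[0,0,-0.18]],
  [[0,0,0],[0,0,0]],
])

```text
time_s: 15.3
tool_pos: [0.621, -0.1234, 0.1673]
ee_rot: [-0.0, 0.723, 0.691, -0.0]
force: [0.4, 0.5, -0.1]
gripper_width: 0.525
grasp_force: 0.0
```

```bash
python3 -c "
from h import *
go('d',.087,87.5)"
```

```text
15.3 pos [ 0.621  -0.1234  0.1673] xaz 87.4 tilt [-0.  0. -1.] | to d shift [-0. -0.  1.] turn -0.0 w 0.53 F [ 0.4  0.5 -0.1] j6 -0.33
```

Request:
drive_tool([
  [[0,0,0.4],[0,0,0]],
  [[0,0,0.4],[0,0,0]],
  [[0,0,0.2],[0,0,0]],
  [[0,0,0],[0,0,0]],
])

```text
time_s: 15.8
tool_pos: [0.6208, -0.1233, 0.0869]
ee_rot: [-0.001, 0.723, 0.691, -0.0]
force: [0.9, -0.1, 0.7]
gripper_width: 0.531
grasp_force: 0.0
```

Request:
drive_tool([
  [[0,0,0],[0,0,0]],
  [[0,0,0],[0,0,0]],
  [[0,0,0],[0,0,0]],
  [[0,0,0],[0,0,0]],
  [[0,0,0],[0,0,0]],
  [[0,0,0],[0,0,0]],
], fingers=255)

```text
time_s: 16.55
tool_pos: [0.6212, -0.1235, 0.0881]
ee_rot: [0.0, 0.723, 0.691, 0.0]
force: [-2.4, 0.8, 6.0]
gripper_width: 0.192
grasp_force: 30.0
```

Request:
drive_tool([
  [[0,0,0],[0,0,0.2]],
  [[0,0,0],[0,0,0.2]],
  [[0,0,0],[0,0,0.2]],
  [[0,0,0],[0,0,0.2]],
  [[0,0,0],[0,0,0.18]],
  [[0,0,0],[0,0,0]],
  [[0,0,0],[0,0,0]],
])

```text
time_s: 17.42
tool_pos: [0.6203, -0.1231, 0.088]
ee_rot: [-0.001, 0.929, 0.369, -0.001]
force: [-7.6, 2.3, 9.6]
gripper_width: 0.193
grasp_force: 30.0
```

Request:
drive_tool([
  [[0,0,0],[0,0,0]],
  [[0,0,0],[0,0,0]],
  [[0,0,0],[0,0,0]],
  [[0,0,-0.5],[0,0,0]],
  [[0,0,-0.5],[0,0,0]],
  [[0.5,-0.5,0],[0,0,0]],
  [[0.5,-0.5,0],[0,0,0]],
  [[0.5,-0.5,0],[0,0,0]],
  [[0.5,-0.5,0],[0,0,0]],
  [[0.5,-0.5,0],[0,0,0]],
  [[0,0,0],[0,0,0]],
], fingers=120)

```text
time_s: 18.8
tool_pos: [0.6287, 0.163, 0.1672]
ee_rot: [-0.0, 0.928, 0.372, 0.0]
force: [0.7, -0.7, -0.0]
gripper_width: 0.529
grasp_force: 0.0
```

```bash
python3 -c "
from h import *
look();go('a',.167,175)"
```

```text
a 56 val 49.9 off [-2.3 -0.9]
b 51 val 89.1 off [-1.9 -1.2]
c 52 val 50.4 off [-1.3 -1. ]
d 50 val 89.6 off [-1.2 -0.5]
18.85 pos [0.629  0.1608 0.1672] xaz 43.5 tilt [-0. -0. -1.] | to a shift [-1.71  1.69  0.  ] turn 1.08 w 0.53 F [-0.4 -0.6 -0.3] j6 0.88
```

b and d are home at 89°, and a and c are still half way. Now a.

Request:
drive_tool([
  [[-0.43,0.42,0],[0,0,0]],
  [[-0.43,0.42,0],[0,0,0]],
  [[-0.43,0.42,0],[0,0,0]],
  [[-0.42,0.43,0],[0,0,0]],
  [[0,0,0],[0,0,0.22]],
  [[0,0,0],[0,0,0.22]],
  [[0,0,0],[0,0,0.22]],
  [[0,0,0],[0,0,0.22]],
  [[0,0,0],[0,0,0.22]],
  [[0,0,0],[0,0,0]],
])

```text
time_s: 20.1
tool_pos: [0.6223, -0.0342, 0.1675]
ee_rot: [0.0, 0.999, -0.054, -0.0]
force: [0.6, 0.1, -0.6]
gripper_width: 0.532
grasp_force: 0.0
```

```bash
python3 -c "
from h import *
go('a',.087,-6)"
```

```text
20.1 pos [ 0.6223 -0.0342  0.1675] xaz -6.2 tilt [-0. -0. -1.] | to a shift [ 0.01 -0.03  1.01] turn -0.0 w 0.53 F [ 0.6  0.1 -0.6] j6 1.44
```

Request:
drive_tool([
  [[0.01,-0.03,0.4],[0,0,0]],
  [[0,0,0.4],[0,0,0]],
  [[0,0,0.2],[0,0,0]],
  [[0,0,0],[0,0,0]],
])

```text
time_s: 20.6
tool_pos: [0.6233, -0.031, 0.087]
ee_rot: [-0.0, 0.999, -0.053, -0.001]
force: [-0.8, 0.6, 0.1]
gripper_width: 0.53
grasp_force: 0.0
```

Request:
drive_tool([
  [[0,0,0],[0,0,0]],
  [[0,0,0],[0,0,0]],
  [[0,0,0],[0,0,0]],
  [[0,0,0],[0,0,0]],
  [[0,0,0],[0,0,0]],
  [[0,0,0],[0,0,0]],
], fingers=255)

```text
time_s: 21.35
tool_pos: [0.6239, -0.0303, 0.0881]
ee_rot: [-0.0, 0.999, -0.054, 0.001]
force: [-0.2, 2.6, 5.6]
gripper_width: 0.198
grasp_force: 30.0
```

Request:
drive_tool([
  [[0,0,0],[0,0,0.2]],
  [[0,0,0],[0,0,0.2]],
  [[0,0,0],[0,0,0.2]],
  [[0,0,0],[0,0,0.2]],
  [[0,0,0],[0,0,0.1]],
  [[0,0,0],[0,0,0]],
  [[0,0,0],[0,0,0]],
])

```text
time_s: 22.22
tool_pos: [0.6236, -0.031, 0.0881]
ee_rot: [0.0, 0.918, -0.396, 0.0]
force: [-2.7, 0.0, 6.1]
gripper_width: 0.199
grasp_force: 30.0
```

```bash
python3 -c "
from h import *
go('c',.087,-6)"
```

```text
22.23 pos [ 0.6236 -0.031   0.0881] xaz -46.6 tilt [ 0.    -0.001 -1.   ] | to c shift [0.01 1.64 0.01] turn -0.9 w 0.2 F [-2.7  0.   6.1] j6 2.15
```

Request:
drive_tool([
  [[0,0,0],[0,0,0]],
  [[0,0,0],[0,0,0]],
  [[0,0,0],[0,0,0]],
  [[0,0,-0.5],[0,0,0]],
  [[0,0,-0.5],[0,0,0]],
  [[0.01,0.55,0],[0,0,0]],
  [[0,0.55,0],[0,0,0]],
  [[0,0.54,0],[0,0,0]],
  [[0,0,0],[0,0,-0.22]],
  [[0,0,0],[0,0,-0.22]],
  [[0,0,0],[0,0,-0.22]],
  [[0,0,0],[0,0,-0.23]],
], fingers=120)

```text
time_s: 23.72
tool_pos: [0.5286, -0.1213, 0.1674]
ee_rot: [0.0, 0.999, -0.055, -0.0]
force: [0.1, -0.1, 0.6]
gripper_width: 0.528
grasp_force: 0.0
```

Request:
drive_tool([
  [[0,0,0],[0,0,0]],
  [[0,0,0],[0,0,0]],
])

```text
time_s: 23.98
tool_pos: [0.5287, -0.1212, 0.1675]
ee_rot: [-0.0, 0.998, -0.059, -0.0]
force: [0.3, 0.0, -0.1]
gripper_width: 0.525
grasp_force: 0.0
```

```bash
python3 -c "
from h import *
go('c',.087,-6)"
```

```text
23.98 pos [ 0.5287 -0.1212  0.1675] xaz -6.8 tilt [-0.  0. -1.] | to c shift [0.   0.   1.01] turn -0.02 w 0.52 F [ 0.3  0.  -0.1] j6 1.25
```

Request:
drive_tool([
  [[0,0,0.4],[0,0,0]],
  [[0,0,0.4],[0,0,0]],
  [[0,0,0.2],[0,0,0]],
  [[0,0,0],[0,0,0]],
])

```text
time_s: 24.48
tool_pos: [0.5285, -0.1211, 0.0871]
ee_rot: [-0.0, 0.998, -0.058, -0.001]
force: [0.1, 0.7, 0.5]
gripper_width: 0.528
grasp_force: 0.0
```

Request:
drive_tool([
  [[0,0,0],[0,0,0]],
  [[0,0,0],[0,0,0]],
  [[0,0,0],[0,0,0]],
  [[0,0,0],[0,0,0]],
  [[0,0,0],[0,0,0]],
  [[0,0,0],[0,0,0]],
], fingers=255)

```text
time_s: 25.22
tool_pos: [0.5291, -0.1205, 0.0881]
ee_rot: [-0.001, 0.998, -0.058, 0.001]
force: [1.0, 6.0, 2.7]
gripper_width: 0.197
grasp_force: 30.0
```

Request:
drive_tool([
  [[0,0,0],[0,0,0.2]],
  [[0,0,0],[0,0,0.2]],
  [[0,0,0],[0,0,0.2]],
  [[0,0,0],[0,0,0.2]],
  [[0,0,0],[0,0,0.09]],
  [[0,0,0],[0,0,0]],
  [[0,0,0],[0,0,0]],
])

```text
time_s: 26.1
tool_pos: [0.5291, -0.1205, 0.0881]
ee_rot: [-0.001, 0.918, -0.396, 0.0]
force: [1.1, 7.3, 3.1]
gripper_width: 0.199
grasp_force: 30.0
```

Request:
drive_tool([
  [[0,0,0],[0,0,0]],
  [[0,0,0],[0,0,0]],
  [[0,0,0],[0,0,0]],
  [[0,0,-0.5],[0,0,0]],
  [[0,0,-0.5],[0,0,0]],
  [[-0.45,-0.45,0],[0,0,0]],
  [[-0.45,-0.45,0],[0,0,0]],
  [[-0.45,-0.45,0],[0,0,0]],
  [[-0.45,-0.45,0],[0,0,0]],
  [[-0.45,-0.45,0],[0,0,0]],
  [[-0.45,-0.45,0],[0,0,0]],
  [[-0.45,-0.45,0],[0,0,0]],
], fingers=120)

```text
time_s: 27.6
tool_pos: [0.5389, 0.2365, 0.1675]
ee_rot: [0.0, 0.918, -0.396, 0.0]
force: [-0.5, -0.8, 0.1]
gripper_width: 0.526
grasp_force: 0.0
```

Request:
drive_tool([
  [[0,0,0],[0,0,0]],
  [[0,0,0],[0,0,0]],
])

```text
time_s: 27.85
tool_pos: [0.539, 0.2344, 0.1673]
ee_rot: [0.0, 0.918, -0.396, -0.0]
force: [-0.9, -0.2, -0.3]
gripper_width: 0.533
grasp_force: 0.0
```

```bash
python3 -c "
from h import *
look();go('a',.167,175)"
```

```text
a 52 val 88.8 off [-1.9 -0.9]
b 50 val 89.2 off [-1.7 -0.8]
c 55 val 87.4 off [-1.4 -0.5]
d 50 val 89.2 off [-1.3 -0.5]
27.9 pos [0.5391 0.234  0.1674] xaz -46.7 tilt [-0. -0. -1.] | to a shift [3.14 1.51 0.01] turn -0.93 w 0.53 F [0.8 0.3 0.6] j6 2.6
```

All four wings measure 87–89°, and the arm is clear at z = 0.167.

```bash
python3 -c "
from station import manip
print(manip.close_job())"
```

```text
the job is handed in; nothing more can be done
None
```

All four wing screws are home at 87–89° by the last camera check: b and d were first turned to half way, then the b/d pair went home, then a/c. The job was handed in at about 28 s; the system gave no pass/fail result.

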